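Sweep the leftover mosaic tiles off the board into the tray

ROBOT

A 6-joint arm with a two-finger parallel gripper is mounted at the origin on the work surface. World frame = base frame: x ahead of the robot, y to its left, z up, the work surface at z = 0. Lengths are in mm, angles in degrees, forces in N, time in s.
With the tool pointing down it reaches from about 350 to 850 mm from the base axis. Payload 8.1 kg.
Tool frame: the origin (TCP) lies at the very end of the fingers, on their centre line; the grasp point (between the pads) lies 19 mm behind it (tcp_to_grasp is the distance from the TCP to the grasp point, in mm); z points along the fingers, x is the direction in which the jaws open and shut, and the axes are right-handed (so a half turn about z gives the same grasp; the last joint's range is limited). The gripper opens to 85 mm and grips with 20 to 120 N. Pads are 22 mm wide; open, the fingers measure 114 mm over their backs; the gripper's body (76 mm by 85 mm) begins 54 mm behind the grasp point. The pads swing forward as they close: fully open they stand 13 mm farther back than shut.
Start: joints at [-71.471, 7.471, 85.268, -0, 87.261, -4.893], TCP at [238.525, -550.555, 231.292] pointing down, gripper open.
Joint ranges: [-169.43, 169.43], [-51.17, 129.36], [1.28, 143.12], [-76.62, 256.62], [0, 156.53], [-152.29, 152.29]. Speed limits (degrees/s): [136.94, 136.94, 159.86, 180, 180, 180].

INTERFACE

Orientations are given as [roll, pitch, yaw] about the fixed x, y, z axes, in that order (R = Rz(yaw) Ry(pitch) Rx(roll)).
In Python, from bench import * gives the robot as it stands. The module is installed in compiled form; this text tells all that it offers.
- The arm moves only by the tool apply_moves, never from a script. Its argument "targets" is text: rows parted by semicolons, each of 7 numbers parted by spaces: the turn, a rotation vector about the tool's x, y, z in rad, then the shift along the tool's x, y, z in cm, then the finger opening in cm, from 0 to 8.54. A call has exactly 5 rows; each row is the pose to reach, as a shift and turn from the pose commanded when the call began, along the tool's axes at that moment; what a row does not reach only later rows make up. A row lasts 1/10 s, in which the tool goes at most 50 mm and 8.59 degrees, less where a joint would pass 70% of its speed; a pose out of reach is approached as far as the arm can. A call with a gripper value outside its range is refused whole. The fingers move at their own pace and stop on an object; "force" is the grip in N (left out, the last holds). Time passes only in rows, so rows that repeat a pose let the fingers close, or fill a call up. It gives the time, the measured TCP pose, the force and the opening at its end, in the units of the state.
- sense(): the state, without advancing time (a new reading comes with each control period).
- snapshot(name): name is "scene" or "top" or "wrist"; returns the picture (400x640x3 uint8, red, green, blue); there is no depth.
- camera_model(name): a dict with "fx", "fy", "cx", "cy" (pixels), "position" and "attitude" of the camera in the world; the wrist camera has in their place "T_tool_cam" (4x4, takes a point from camera to tool coordinates, whose origin is the TCP and whose axes are the tool frame's). Camera axes: x right, y up, looking along -z (the intrinsics and any distortion apply to the point x, -y, -z); pixel columns grow to the right and rows downward; lengths in mm; the calibration is good to about 2 mm. A picture is of the moment at which its call begins: read the wrist's pose just before it. camera_model takes no time and is no camera call.
- hand_in(): hands the job in, once; it reports no verdict.
Trained networks look in the newest picture that a camera, given by its name, has taken for a name from the list of things; names that differ only in an ending like _2 or _b are one class to them, and where a whole thing is asked for, a point or a joint stands for the part that bears it (a point fixed in the world has none). Each returns a list of dicts, best first, with "confidence" (0 to 1); they miss things now and then, are a little off and sometimes report something else, mostly with a low value. They report only what shows in the picture. A call takes as long as a camera call.
- recognise(camera, query): "at" ([row, column] in pixels, amid what is visible of it).
- place_of(camera, query): "at" ([row, column] in pixels: a listed point, or the origin of a listed thing).
The state is a dict: "time": time; "joint_pos": joint angles; "qd": joint speeds; "joint_efforts": joint torques, N m; "tool_pos": TCP position; "tcp_rot": TCP orientation; "ft_force": force on the tool from outside, world axes, zero at the start; "wrist_torque": the same for the moment, N m; "finger_gap": finger opening in mm.
Only numpy, scipy, OpenCV 4.12 (cv2) and the standard library are available. Lean on these libraries where they do the work, as an engineer would, in place of code of your own. Each camera call takes 0.05 s, during which the arm holds its last target. There are 200 camera calls.

TASK

Clear the mosaic board: with the fingers, sweep the three loose square tiles across the board and over its edge so that all three drop into the open tray at its end. Only push the tiles along the board, never pick one up, and leave the pot and the jar on the board, and the bowl and the brush beside it, just where they are.

Things in the scene. Friction and masses are not known exactly. Their poses are not given: they have to be found in the camera images.
- board: fixed plywood mosaic board, 240 mm along its x, 300 mm along its y, flat top 45 mm above the table. A wooden strip 10 mm wide, 10 mm high runs on top along each long side (x = 110 to 120 and -120 to -110 mm); the two ends in y are open. Origin: centre of its footprint at table height; x points roughly away from the robot. The tray stands at its +y or -y end, a carton at the other.
- tray: fixed open-topped grey tray, 250 mm along its x, 100 mm along its y, 40 mm high, walls and floor 5 mm, its axes parallel to the board's. Origin: centre of its underside at table height. Its long wall touches the board's end, with the wall's top 5 mm below the board's top, so tiles pushed over the board's edge drop in. Origin lies 200 mm from the board's origin along the board's y or -y.
- carton: fixed closed cardboard carton, 200 mm along its x, 80 mm along its y, 59 mm high, at the board's other end with a 10 mm gap to the board. Origin: centre of its underside.
- tile0: loose square ceramic mosaic tile, 32 x 32 x 8 mm, 20 g, white glaze on a terracotta back, lying flat on the board. Origin: centre of its underside; z up. One of three alike. It starts in the strip nearer the robot (board x about -75 mm).
- tile1: loose square ceramic mosaic tile, 32 x 32 x 8 mm, 20 g, white glaze on a terracotta back, lying flat on the board. Origin: centre of its underside; z up. One of three alike. It starts in the strip farther from the robot (board x about +75 mm).
- tile2: loose square ceramic mosaic tile, 32 x 32 x 8 mm, 20 g, white glaze on a terracotta back, lying flat on the board. Origin: centre of its underside; z up. One of three alike. It starts near the middle of the board, between the pot and the jar.
- pot: small loose terracotta cup, 42 mm across, 45 mm high, standing on the board's middle line (board x about 0) to one side of the middle tile. Origin: centre of its underside. Must stay put.
- jar: small loose white plastic jar with black lid, 40 mm across, 48 mm high, standing on the board's middle line on the other side of the middle tile. Origin: centre of its underside. Must stay put.
- bowl: white bowl, 120 mm across, 50 mm high, on the table to the left of the board. Origin: centre of its underside. Must stay put.
- brush: brush lying on the table to the right of the board. Must stay put.

How it is judged (in metres and radians):
At the end, for the whole second after the job is handed in: All three tiles lie inside the tray (each origin within its walls and lower than 36 mm above the table), and the pot, jar, bowl and brush are within 12 mm of where they started (x of tile0 in the frame of tray between -0.122 and 0.122 m and y of tile0 in the frame of tray between -0.048 and 0.048 m and height (world z) of each of tile0, tile1, tile2 below 0.036 m and x of tile1 in the frame of tray between -0.122 and 0.122 m and y of tile1 in the frame of tray between -0.048 and 0.048 m and x of tile2 in the frame of tray between -0.122 and 0.122 m and y of tile2 in the frame of tray between -0.048 and 0.048 m and not (distance of pot from where it was at the start of the episode above 0.012 m) and not (distance of jar from where it was at the start of the episode above 0.012 m) and not (distance of bowl from where it was at the start of the episode above 0.012 m) and not (distance of brush from where it was at the start of the episode above 0.012 m)); the robot touches nothing.
It fails at once if a tile is lifted more than 15 mm above the board's top (height (world z) of any of tile0, tile1, tile2 above 0.06 m).
It fails at once if the pot, jar, bowl or brush is moved by more than 12 mm (distance of any of pot, jar, bowl, brush from where it was at the start of the episode above 0.012 m).
It fails at once if the pot or the jar is tipped by more than about 17 degrees (angle between any of pot, jar's own z axis and vertical above 0.3 rad).
It also fails if it takes over 67 s, if anything falls off the work surface, if the arm or the gripper's body presses on something with over 40 N, if the wrist force passes 120 N, or if a joint passes its speed limit or range.

## Working session

There is one attempt and no reset: what is moved stays moved. The work goes in short steps, Python scripts to look and compute and a tool call to move; the robot and the scene stay as the last step left them, time stands still between calls to the robot, and variables do not carry over. Pictures are saved under pics/ and viewed, about 8 in all and at most 12, crops included, and the job is handed in when it is done.

Besides the shell and the picture viewer there is one more tool, called after "Call:" by a JSON object that holds its "api" and its "payload". apply_moves: Moves the arm, as the interface text tells. Its arguments: {"type":"object","properties":{"targets":{"type":"string"},"force":{"type":"number"}},"required":["targets"]}

```bash
mkdir -p pics; cat > h.py <<'E'
from bench import *
import numpy as np, cv2
from scipy.spatial.transform import Rotation as R
def rot(m):
    a=np.array(m,float)
    if a.shape==(3,3): return a
    return R.from_euler('xyz',a,degrees=True).as_matrix()
def ray(name,rc,z):
    c=camera_model(name)
    p=np.array(c['position'],float);M=rot(c['attitude'])
    d=M@np.array([(rc[1]-c['cx'])/c['fx'],-(rc[0]-c['cy'])/c['fy'],-1])
    return p+d*(z-p[2])/d[2]
E
python3 - <<'E'
from h import *
for n in ("top","scene"):
    print(n,camera_model(n))
    cv2.imwrite(f'pics/{n}0.png',snapshot(n)[:,:,::-1])
Z=dict(board=0,tray=0,carton=0,tile=45,pot=45,jar=45,bowl=0,brush=0)
for q in ("board","tray","carton","tile0","pot","jar","bowl","brush"):
    for cam in ("top","scene"):
        for r in place_of(cam,q)[:4]:
            print(q,cam,r, ray(cam,r['at'],Z[q.rstrip('0')])[:2].round(1))
s=sense();print(s)
E
```

```text
top {'fx': 445.6123538533931, 'fy': 445.6123538533931, 'cx': 318.91931310282365, 'cy': 204.43093126011217, 'position': array([ 314.46668564,   17.87467802, 1335.07501853]), 'attitude': array([ 7.55106637e+00,  8.74503548e-02, -8.89647257e+01])}
scene {'fx': 507.3155112841175, 'fy': 507.3155112841175, 'cx': 325.2829199714149, 'cy': 197.19911670418125, 'position': array([1580.13832771, -455.77013731,  951.13649308]), 'attitude': array([53.08965854, -0.69390756, 66.28254874])}
board top {'at': [185.0, 320.5], 'confidence': 0.72} [551.   19.4]
board scene {'at': [224.9, 324.8], 'confidence': 0.57} [547.7   8.9]
tray top {'at': [188.8, 390.2], 'confidence': 0.61} [ 543.1 -192.4]
tray scene {'at': [243.7, 257.2], 'confidence': 0.77} [ 548.9 -196.5]
carton top {'at': [183.4, 254.3], 'confidence': 0.97} [552.4 220.8]
carton scene {'at': [208.7, 386.3], 'confidence': 0.56} [550.4 211.7]
carton scene {'at': [201.0, 297.4], 'confidence': 0.45} [409.9 -23.1]
tile0 top {'at': [159.9, 331.4], 'confidence': 0.66} [619.  -11.6]
tile0 top {'at': [210.4, 341.0], 'confidence': 0.64} [469.  -41.7]
tile0
[... 649 characters left out ...]
ce': 0.75} [ 435.7 -504.4]
{'time': 0.9, 'joint_pos': array([-7.14690228e+01,  7.46812689e+00,  8.52670109e+01,  1.79148708e-03,
        8.72599362e+01, -4.89195793e+00]), 'qd': array([ 0.09597333, -0.05039858,  0.0334695 ,  0.06518778, -0.0682033 ,
       -0.01615995]), 'joint_efforts': array([-2.25498647e-03, -5.69307983e+01, -5.00870633e+01, -4.41144803e-04,
        1.01533737e-03,  1.72020947e-06]), 'tool_pos': array([ 238.55852791, -550.56263431,  231.33150668]), 'tcp_rot': array([-1.79998637e+02, -5.06060536e-03, -6.65771505e+01]), 'ft_force': array([ 0.1036921 , -0.56222413,  1.19991271]), 'wrist_torque': array([-0.00762636, -0.02616957, -0.00081667]), 'finger_gap': 85.31558593270609}
```

View pics/top0.png

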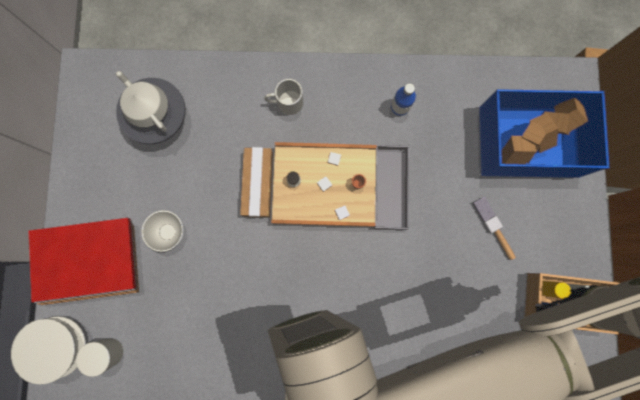

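The top view shows the board at columns 272–376, with the tray at its right end (world −y) and the carton at its left. The tiles are near (159,334), (184,324) and (212,342), the pot at (182,358) and the jar at (179,293). I'll enlarge this area.

```bash
python3 - <<'E'
from h import *
im=cv2.imread('pics/top0.png')[135:240,230:420]
cv2.imwrite('pics/top0c.png',cv2.resize(im,None,fx=4.2,fy=4.2,interpolation=cv2.INTER_CUBIC))
print(camera_model('wrist'))
E
```

```text
{'fx': 338.3562241411847, 'fy': 338.3562241411847, 'cx': 313.3134151976433, 'cy': 197.42905455781008, 'T_tool_cam': array([[ 9.99998821e-01,  9.13216091e-04, -1.23418802e-03,
         7.46737372e-01],
       [ 5.25344861e-04, -9.58871370e-01, -2.83840482e-01,
        -7.17632742e+01],
       [-1.44263526e-03,  2.83839499e-01, -9.58870720e-01,
        -1.42346299e+02],
       [ 0.00000000e+00,  0.00000000e+00,  0.00000000e+00,
         1.00000000e+00]])}
```

View pics/top0c.png

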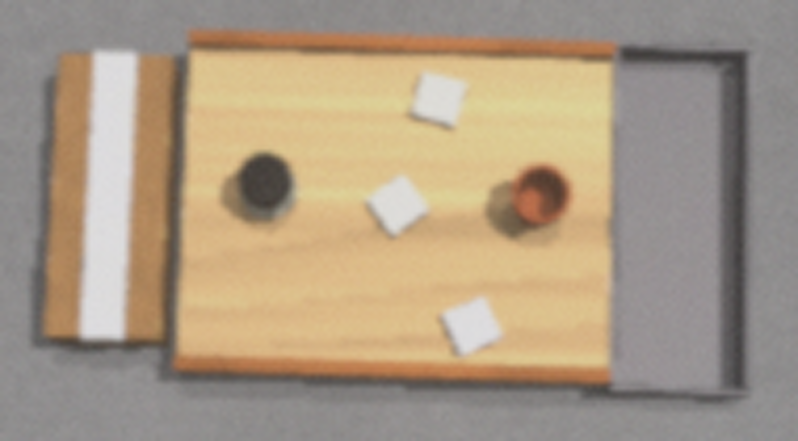

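The crop's board corners are TL (190,32), TR (615,44), BR (608,383) and BL (173,368). The tile, pot and jar outlines are all clear, so I'll turn them into poses.

```bash
cat >> h.py <<'E'
def crop(p): return [135+(p[1]+.5)/4.2-.5, 230+(p[0]+.5)/4.2-.5]
E
python3 - <<'E'
from h import *
c={k:ray('top',crop(p),z)[:2] for k,p,z in [('TL',(190,32),55),('TR',(615,44),55),('BR',(608,383),55),('BL',(173,368),55),
('t1',(438,99),53),('t2',(398,205),53),('t0',(471,325),53),('jar',(265,182),93),('pot',(540,195),90),('trTR',(746,50),40),('trBR',(744,392),40)]}
for k in c: print(k,c[k].round(1))
src=np.array([[120,150],[120,-150],[-120,-150],[-120,150]],np.float32)
dst=np.array([c[k] for k in('TL','TR','BR','BL')])
# rigid fit
u,_,v=np.linalg.svd((src-src.mean(0)).T@(dst-dst.mean(0))); M=v.T@u.T
o=dst.mean(0); yaw=np.degrees(np.arctan2(M[1,0],M[0,0]))
print('o',o,'yaw',yaw,'res',(dst-(src@M.T+o)).round(1))
for k in ('t0','t1','t2','pot','jar','trTR','trBR'): print(k,((c[k]-o)@M).round(1))
E
```

```text
TL [667.  156.3]
TR [ 663.6 -142.4]
BR [ 424.9 -137.9]
BL [429.8 160.6]
t1 [622.4 -18.7]
t2 [546.5   8.1]
t0 [463.4 -43.6]
jar [553.4  98.4]
pot [548.4 -87.5]
trTR [ 665.  -237.2]
trBR [ 421.6 -233.9]
o [546.3210218    9.17974482] yaw -0.9024791631430399 res [[-1.7 -0.9]
 [-0.3  0.3]
 [ 0.9  1. ]
 [ 1.1 -0.4]]
t0 [-82.  -54.1]
t1 [ 76.5 -26.7]
t2 [ 0.2 -1.1]
pot [  3.6 -96.6]
jar [ 5.7 89.3]
trTR [ 122.5 -244.5]
trBR [-120.9 -245. ]
```

Call:
{"api": "apply_moves", "payload": {"targets": "0 0 -0.15 -3.2 -4.0 0 1.5; 0 0 -0.3 -6.4 -8 0 1.5; 0 0 -0.45 -9.2 -12.6 0 1.5; 0 0 -0.6 -12 -17 0 1.5; 0 0 -0.75 -15 -21 0 1.5", "force": 20}}

```text
time: 1.4
tool_pos: [368.2, -335.1, 231.5]
tcp_rot: [180.0, -0.0, -23.3]
ft_force: [0.8, -0.9, 1.1]
finger_gap: 15.1
```

Call:
{"api": "apply_moves", "payload": {"targets": "0 0 -0.1 0.8 -4.7 0 1.5; 0 0 -0.2 1.7 -9.4 0 1.5; 0 0 -0.3 2.6 -14 0 1.5; 0 0 -0.396 3.5 -18.5 0 1.5; 0 0 -0.396 4.5 -23 0 1.5"}}

```text
time: 1.9
tool_pos: [501.5, -142.2, 231.7]
tcp_rot: [180.0, -0.0, -0.7]
ft_force: [1.5, -0.6, -0.9]
finger_gap: 15.1
```

Call:
{"api": "apply_moves", "payload": {"targets": "0 0 0 3 -4.0 0 1.5; 0 0 0 6 -8 0 1.5; 0 0 0 9 -12.5 0 1.5; 0 0 0 11.5 -16.9 0 1.5; 0 0 0 11.5 -16.9 4 1.5"}}

```text
time: 2.4
tool_pos: [624.4, 28.4, 197.7]
tcp_rot: [-179.9, -0.7, -0.6]
ft_force: [1.1, -0.1, -0.1]
finger_gap: 15.3
```

```bash
cat >> h.py <<'E'
O=np.array([546.3,9.2]); Y=-0.9
MB=R.from_euler('z',Y,degrees=True).as_matrix()[:2,:2]
def toB(p): return (np.array(p)[:2]-O)@MB
def wray(s,rc,z):
    c=camera_model('wrist');T=np.array(c['T_tool_cam']);M=rot(s['tcp_rot'])
    p=M@T[:3,3]+s['tool_pos']
    d=M@T[:3,:3]@np.array([(rc[1]-c['cx'])/c['fx'],-(rc[0]-c['cy'])/c['fy'],-1])
    return p+d*(z-p[2])/d[2]
E
python3 - <<'E'
from h import *
s=sense();im=snapshot('wrist');cv2.imwrite('pics/w1.png',im[:,:,::-1])
print(s['tool_pos'],s['tcp_rot'],toB(s['tool_pos']))
for q,z in(('tile0',45),('pot',45),('jar',45)):
    for r in place_of('wrist',q)[:3]: print(q,r,toB(wray(s,r['at'],z)).round(1))
E
```

```text
[624.36113455  28.35093574 197.73741155] [-179.91076618   -0.74202017   -0.6490689 ] [77.75069452 20.37470415]
tile0 {'at': [206.4, 226.0], 'confidence': 0.94} [ 0.1 -4.3]
tile0 {'at': [231.2, 311.0], 'confidence': 0.83} [ 77.8 -28.8]
tile0 {'at': [258.3, 145.9], 'confidence': 0.63} [-79.6 -56.3]
pot {'at': [296.6, 238.1], 'confidence': 0.84} [  5.6 -98.5]
jar {'at': [100.5, 228.8], 'confidence': 0.77} [ 8.8 88.7]
```

View pics/w1.png

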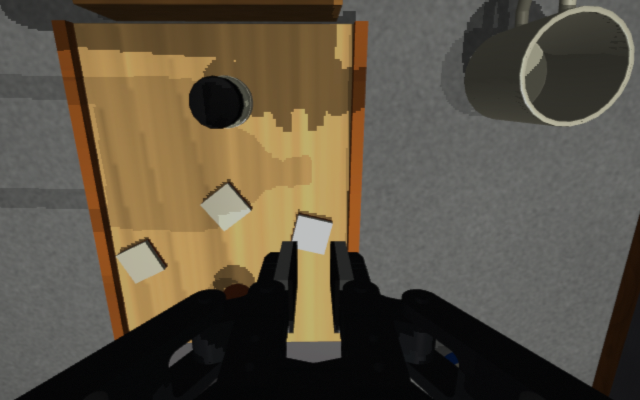

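The wrist view agrees with the top view: tile1 is at (231,311), right ahead of the fingers, tile2 at (206,226) and tile0 at (258,146). I'll descend behind tile1.

Call:
{"api": "apply_moves", "payload": {"targets": "0 0 0 0 0 4 1.5; 0 0 0 0 0 8 1.5; 0 0 0 0 0 11 1.5; 0 0 0 0 0 13 1.5; 0 0 0 0 0 14.2 1.5"}}

```text
time: 3.1
tool_pos: [618.1, 21.7, 49.3]
tcp_rot: [180.0, 0.0, -1.0]
ft_force: [-0.9, 0.4, 0.4]
finger_gap: 14.8
```

Call:
{"api": "apply_moves", "payload": {"targets": "0 0 0 0 0 0 1.5; 0 0 0 0 0 0.1 1.5; 0 0 0 0 0 0.2 1.5; 0 0 0 0 0 0.2 1.5; 0 0 0 0 0 0.2 1.5"}}

```text
time: 3.6
tool_pos: [619.0, 23.2, 48.3]
tcp_rot: [180.0, -0.1, -0.9]
ft_force: [1.2, 0.2, 0.2]
finger_gap: 14.8
```

```bash
python3 - <<'E'
from h import *
s=sense();print(s['tool_pos'],s['tcp_rot'],toB(s['tool_pos']),s['ft_force'])
E
```

```text
[618.98736723  23.20781895  48.29386624] [ 1.79998144e+02 -8.13021423e-02 -9.07716457e-01] [72.45837471 15.14781438] [1.17211746 0.1905842  0.2384373 ]
```

Call:
{"api": "apply_moves", "payload": {"targets": "0 0 0 0.3 0.5 0.1 1.5; 0 0 0 0.4 1.5 0.1 1.5; 0 0 0 0.4 2.7 0.1 1.5; 0 0 0 0.4 4 0.1 1.5; 0 0 0 0.4 5.3 0.1 1.5"}}

```text
time: 4.1
tool_pos: [621.4, -31.4, 46.2]
tcp_rot: [180.0, 0.0, -0.9]
ft_force: [-0.9, -0.3, -0.3]
finger_gap: 15.3
```

Call:
{"api": "apply_moves", "payload": {"targets": "0 0 0 0 1.3 0 1.5; 0 0 0 0 2.6 0 1.5; 0 0 0 0 3.9 0 1.5; 0 0 0 0 5.2 0 1.5; 0 0 0 0 6.5 0 1.5"}}

```text
time: 4.6
tool_pos: [620.4, -96.0, 46.3]
tcp_rot: [-180.0, -0.0, -0.9]
ft_force: [1.0, 0.2, -0.3]
finger_gap: 15.3
```

```bash
python3 - <<'E'
from h import *
s=sense();im=snapshot('wrist');cv2.imwrite('pics/w2.png',im[:,:,::-1])
print(s['tool_pos'],s['tcp_rot'],toB(s['tool_pos']))
for r in place_of('wrist','tile0')[:3]: print(r,toB(wray(s,r['at'],45)).round(1))
E
```

```text
[620.43954295 -95.98431422  46.30789352] [-1.79996883e+02 -3.07358143e-03 -9.20691034e-01] [  75.78255993 -104.00680457]
{'at': [308.0, 326.5], 'confidence': 0.85} [  82.2 -132. ]
```

View pics/w2.png

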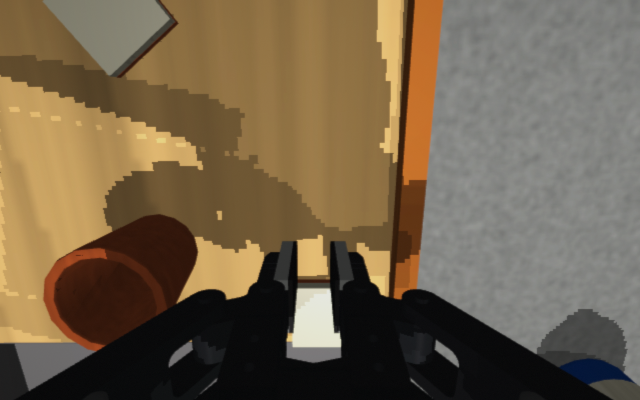

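Tile1 is flush ahead of the fingers at (308,320), and the pot is clear on the left. I'll go on over the edge, then lift.

Call:
{"api": "apply_moves", "payload": {"targets": "0 0 0 0 1.3 0 1.5; 0 0 0 0 2.6 0 1.5; 0 0 0 0 3.9 0 1.5; 0 0 0 0 5.2 0 1.5; 0 0 0 0 6.2 0 1.5"}}

```text
time: 5.2
tool_pos: [619.4, -158.4, 46.3]
tcp_rot: [180.0, -0.0, -0.9]
ft_force: [0.4, 0.2, 0.1]
finger_gap: 15.2
```

Call:
{"api": "apply_moves", "payload": {"targets": "0 0 0 0 0 0 1.5; 0 0 0 0 0 -1 1.5; 0 0 0 0 -2 -4 1.5; 0 0 0 0 -5 -8 1.5; 0 0 0 0 -5 -12 1.5"}}

```text
time: 5.7
tool_pos: [619.8, -102.8, 167.7]
tcp_rot: [-179.9, 0.1, -0.7]
ft_force: [1.0, 0.2, 0.4]
finger_gap: 15.2
```

```bash
python3 - <<'E'
from h import *
s=sense();im=snapshot('scene');cv2.imwrite('pics/s2.png',cv2.resize(im[130:330,180:480,::-1],None,fx=2.6,fy=2.6))
print(s['tool_pos'],s['tcp_rot'],toB(s['tool_pos']))
for r in place_of('scene','tile0')[:4]: print(r,toB(ray('scene',r['at'],45)).round(1),toB(ray('scene',r['at'],5)).round(1))
E
```

```text
[ 619.84402912 -102.84639883  167.71802255] [-1.79890271e+02  6.22919120e-02 -7.43637306e-01] [  75.29490451 -110.87739655]
{'at': [242.8, 258.6], 'confidence': 0.59} [  52.8 -212.7] [   9.1 -202.3]
{'at': [223.0, 323.3], 'confidence': 0.57} [ 41.4 -22.2] [-2.7 -3.4]
{'at': [253.8, 266.7], 'confidence': 0.56} [ 101.2 -205.7] [  59.7 -194.9]
{'at': [211.3, 321.8], 'confidence': 0.52} [-8.5 -6.1] [-54.8  13.5]
```

View pics/s2.png

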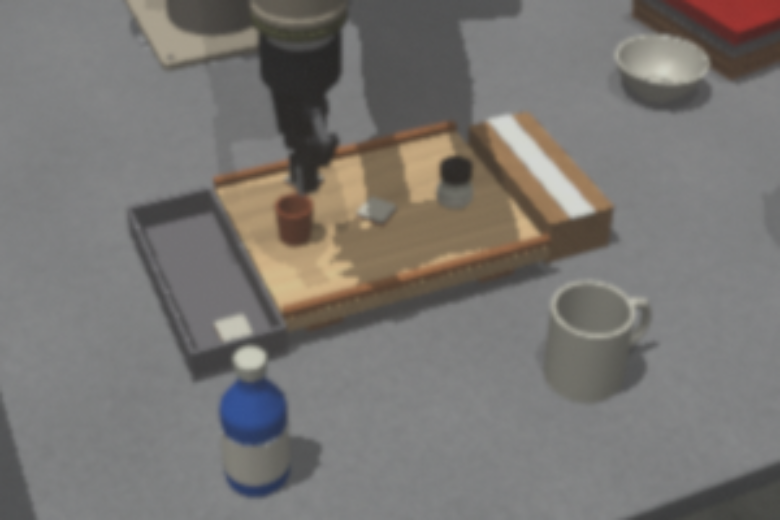

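Tile1 lies flat in the tray (crop (235,327)). Tile0 is next: I'll go behind it at board (−78,−12).

Call:
{"api": "apply_moves", "payload": {"targets": "0 0 0 -4 -2.5 0 1.5; 0 0 0 -8 -5 0 1.5; 0 0 0 -12 -7.5 0 1.5; 0 0 0 -15.3 -9.8 0 1.5; 0 0 0 -15.3 -9.8 0 1.5"}}

```text
time: 6.3
tool_pos: [464.9, -3.6, 165.4]
tcp_rot: [-179.9, 0.2, -0.8]
ft_force: [0.9, -0.6, 0.1]
finger_gap: 15.0
```

Call:
{"api": "apply_moves", "payload": {"targets": "0 0 0 0 0 3 1.5; 0 0 0 0 0 6 1.5; 0 0 0 0 0 9 1.5; 0 0 0 0 0 10.5 1.5; 0 0 0 0 0 11 1.5"}}

```text
time: 6.8
tool_pos: [467.7, -6.2, 54.5]
tcp_rot: [-180.0, 0.2, -0.9]
ft_force: [-0.8, 0.0, 0.9]
finger_gap: 15.0
```

```bash
python3 - <<'E'
from h import *
s=sense();im=snapshot('wrist')
print(s['tool_pos'],s['tcp_rot'],toB(s['tool_pos']),s['ft_force'])
for r in place_of('wrist','tile0')[:3]: print(r,toB(wray(s,r['at'],45)).round(1))
E
```

```text
[467.69195987  -6.20341607  54.51248072] [-1.79980626e+02  1.69980485e-01 -8.99120038e-01] [-78.35639611 -16.63623722] [-0.82424291  0.02544385  0.94145102]
{'at': [11.9, 527.7], 'confidence': 0.7} [ 7.8 87.4]
{'at': [320.9, 308.3], 'confidence': 0.6} [-81.1 -58.1]
{'at': [220.3, 477.8], 'confidence': 0.59} [ 0.1 -1.8]
```

Call:
{"api": "apply_moves", "payload": {"targets": "0 0 0 -0.2 0 0.5 1.5; 0 0 0 -0.2 0.5 0.8 1.5; 0 0 0 -0.2 1.5 0.8 1.5; 0 0 0 -0.2 2.7 0.8 1.5; 0 0 0 -0.2 4 0.8 1.5"}}

```text
time: 7.4
tool_pos: [466.5, -47.7, 48.7]
tcp_rot: [180.0, -0.0, -0.9]
ft_force: [1.2, 0.8, 0.0]
finger_gap: 14.7
```

Call:
{"api": "apply_moves", "payload": {"targets": "0 0 0 0 1.3 0 1.5; 0 0 0 0 2.6 0 1.5; 0 0 0 0 3.9 0 1.5; 0 0 0 0 5.2 0 1.5; 0 0 0 0 6.0 0 1.5"}}

```text
time: 7.9
tool_pos: [465.2, -107.8, 48.3]
tcp_rot: [180.0, -0.0, -1.0]
ft_force: [-0.1, 0.6, 0.1]
finger_gap: 15.1
```

```bash
python3 - <<'E'
from h import *
s=sense();im=snapshot('wrist');cv2.imwrite('pics/w3.png',im[:,:,::-1])
print(s['tool_pos'],s['tcp_rot'],toB(s['tool_pos']),s['ft_force'])
for r in place_of('wrist','tile0')[:3]: print(r,toB(wray(s,r['at'],45)).round(1))
E
```

```text
[ 465.22857696 -107.79809955   48.30840662] [ 1.79991661e+02 -1.21283443e-03 -9.62301814e-01] [ -79.22369518 -118.25708035] [-0.13620098  0.62755784  0.133956  ]
{'at': [307.4, 309.7], 'confidence': 0.85} [ -81.1 -147.3]
{'at': [342.9, 571.5], 'confidence': 0.71} [  53.7 -168.7]
```

View pics/w3.png

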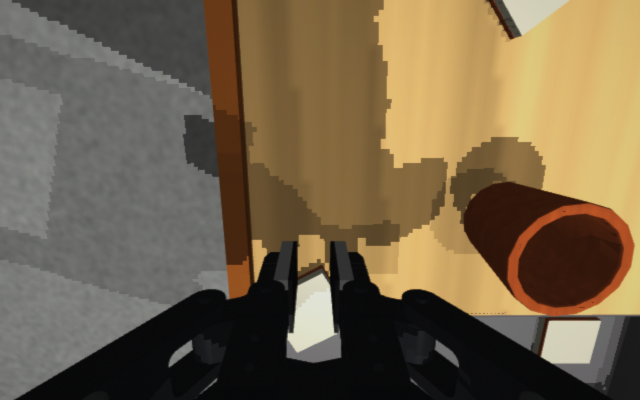

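Tile0 sits with a corner cradled between the fingers at (307,312), at the edge. Tile1 shows in the tray at (343,571). I'll push on and lift.

Call:
{"api": "apply_moves", "payload": {"targets": "0 0 0 0 1.2 0 1.5; 0 0 0 0 2.4 0 1.5; 0 0 0 0 3.6 0 1.5; 0 0 0 0 4.8 0 1.5; 0 0 0 0 5 0 1.5"}}

```text
time: 8.5
tool_pos: [464.5, -158.0, 48.4]
tcp_rot: [180.0, -0.0, -1.0]
ft_force: [-0.1, -0.4, 0.8]
finger_gap: 14.8
```

Call:
{"api": "apply_moves", "payload": {"targets": "0 0 0 0 0 0 1.5; 0 0 0 0 0 -1 1.5; 0 0 0 0 -2 -4 1.5; 0 0 0 0 -5 -8 1.5; 0 0 0 0 -8 -12 1.5"}}

```text
time: 9.0
tool_pos: [465.1, -75.1, 169.9]
tcp_rot: [-180.0, 0.0, -0.9]
ft_force: [1.4, -0.7, 1.0]
finger_gap: 15.0
```

```bash
python3 - <<'E'
from h import *
s=sense();im=snapshot('wrist');cv2.imwrite('pics/w4.png',im[:,:,::-1])
print(s['tool_pos'],s['tcp_rot'],toB(s['tool_pos']),s['ft_force'])
for r in place_of('wrist','tile0')[:3]: print(r,toB(wray(s,r['at'],45)).round(1),toB(wray(s,r['at'],5)).round(1))
snapshot('scene')
for r in place_of('scene','tile0')[:4]: print(r,toB(ray('scene',r['at'],45)).round(1),toB(ray('scene',r['at'],5)).round(1))
E
```

```text
[465.08225592 -75.12638795 169.92971563] [-1.79976465e+02  3.91731216e-02 -9.49247314e-01] [-79.88318312 -85.59169769] [ 1.41362878 -0.65545603  0.99276769]
{'at': [284.8, 330.2], 'confidence': 0.68} [ -65.  -175.1] [ -62.8 -199.1]
{'at': [79.1, 423.2], 'confidence': 0.68} [ 2.2 -1.7] [14.5  0.2]
{'at': [287.9, 475.1], 'confidence': 0.63} [  64.8 -178.4] [  86.4 -202.9]
{'at': [225.1, 255.7], 'confidence': 0.63} [ -20.2 -199. ] [ -67. -188.]
{'at': [211.6, 322.5], 'confidence': 0.51} [-6.4 -4.7] [-52.7  14.9]
```

Tiles 0 and 1 are both in the tray, at tray x ≈ −63 and +75…86. For tile2 I'll turn the hand 90° and go to its robot side, to push it along board +x.

Call:
{"api": "apply_moves", "payload": {"targets": "0 0 -0.14 0.8 -2 0 1.5; 0 0 -0.28 1.6 -4 0 1.5; 0 0 -0.42 2.4 -6 0 1.5; 0 0 -0.56 3.2 -8.0 0 1.5; 0 0 -0.7 3.2 -8.0 0 1.5"}}

```text
time: 9.7
tool_pos: [498.5, 4.7, 166.6]
tcp_rot: [-179.9, 0.1, 39.6]
ft_force: [-0.1, -0.7, 0.1]
finger_gap: 14.7
```

Call:
{"api": "apply_moves", "payload": {"targets": "0 0 -0.14 0 0 0 1.5; 0 0 -0.28 0 0 0 1.5; 0 0 -0.42 0 0 0 1.5; 0 0 -0.56 0 0 0 1.5; 0 0 -0.7 0 0 0 1.5"}}

```text
time: 10.2
tool_pos: [497.8, 2.6, 166.5]
tcp_rot: [-179.8, 0.0, 79.6]
ft_force: [-0.5, 0.1, 0.6]
finger_gap: 15.0
```

Call:
{"api": "apply_moves", "payload": {"targets": "0 0 -0.14 0 0 1 1.5; 0 0 -0.171 0 0 3 1.5; 0 0 -0.171 0 0 5 1.5; 0 0 -0.171 0 0 7 1.5; 0 0 -0.171 0 0 7 1.5"}}

```text
time: 10.7
tool_pos: [495.3, 2.9, 93.7]
tcp_rot: [-179.5, -0.0, 89.1]
ft_force: [-0.7, 0.2, 1.0]
finger_gap: 14.9
```

```bash
python3 - <<'E'
from h import *
s=sense();im=snapshot('wrist');cv2.imwrite('pics/w5.png',im[:,:,::-1])
print(s['tool_pos'],s['tcp_rot'],toB(s['tool_pos']),s['ft_force'])
for q in ('tile0','pot','jar'):
  for r in place_of('wrist',q)[:3]: print(q,r,toB(wray(s,r['at'],45)).round(1))
E
```

```text
[495.31904379   2.91423961  93.70252777] [-1.79511670e+02 -3.06196229e-02  8.90600216e+01] [-50.87593438  -7.08575899] [-0.73186415  0.18098466  1.04668703]
tile0 {'at': [366.8, 83.6], 'confidence': 0.72} [  54.4 -166.6]
tile0 {'at': [298.3, 321.9], 'confidence': 0.69} [ 0.8 -2.7]
pot {'at': [188.9, 45.8], 'confidence': 0.63} [ -72.2 -164.8]
pot {'at': [305.8, 174.7], 'confidence': 0.62} [  6.3 -98.3]
jar {'at': [310.7, 462.2], 'confidence': 0.87} [10.1 88.8]
```

View pics/w5.png

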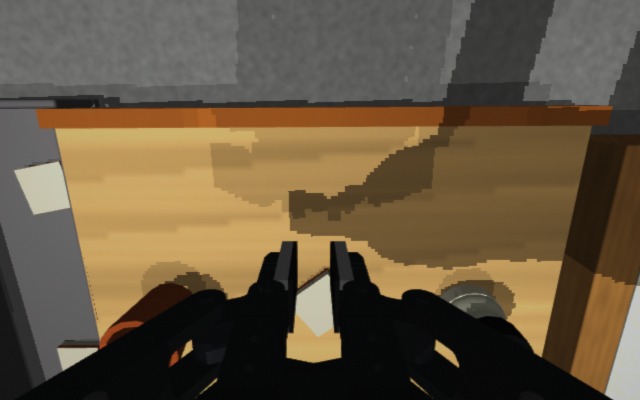

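Tile2 is centred ahead of the fingers at (298,320). The pot and jar read unmoved, and tiles 0 and 1 are in the tray on the left. I'll descend and push +x.

Call:
{"api": "apply_moves", "payload": {"targets": "0 0 0 0.3 0 2 1.5; 0 0 0 0.4 0 3.5 1.5; 0 0 0 0.4 0 4.4 1.5; 0 0 0 0.4 0 4.6 1.5; 0 0 0 0.4 1 4.6 1.5"}}

```text
time: 11.4
tool_pos: [508.9, 6.9, 52.5]
tcp_rot: [-180.0, 0.0, 89.1]
ft_force: [0.9, -0.3, -0.5]
finger_gap: 14.9
```

Call:
{"api": "apply_moves", "payload": {"targets": "0 0 0 0 1 0 1.5; 0 0 0 0 2.2 0 1.5; 0 0 0 0 3.4 0 1.5; 0 0 0 0 4.6 0 1.5; 0 0 0 0 5.6 0 1.5"}}

```text
time: 11.9
tool_pos: [567.3, 5.9, 53.3]
tcp_rot: [179.9, 0.0, 89.1]
ft_force: [-1.7, 0.1, 1.6]
finger_gap: 15.2
```

```bash
python3 - <<'E'
from h import *
s=sense();im=snapshot('wrist')
print(s['tool_pos'],s['tcp_rot'],toB(s['tool_pos']),s['ft_force'])
for r in place_of('wrist','tile0')[:3]: print(r,toB(wray(s,r['at'],45)).round(1))
E
```

```text
[567.29561503   5.88637063  53.33245037] [1.79881074e+02 8.44754589e-03 8.90958477e+01] [21.04507308 -2.98343578] [-1.65443292  0.10380329  1.61546783]
{'at': [317.8, 12.0], 'confidence': 0.78} [  58.8 -160.9]
```

The tool is at z = 53, higher than planned, so it may have run over the tile. I'll look before moving.

```bash
python3 - <<'E'
from h import *
a=snapshot('wrist');b=snapshot('scene')[160:280,230:410];cv2.imwrite('pics/w6.png',np.hstack([a[:,:,::-1][150:,150:500],cv2.resize(b,(375,250))[:,:,::-1]]))
for r in place_of('scene','tile0')[:4]: print(r,toB(ray('scene',r['at'],45)).round(1),toB(ray('scene',r['at'],5)).round(1))
E
```

```text
{'at': [257.6, 264.9], 'confidence': 0.63} [ 113.  -214.2] [  72.  -203.8]
{'at': [223.7, 254.0], 'confidence': 0.53} [ -27.7 -201.6] [ -74.9 -190.7]
{'at': [211.4, 321.3], 'confidence': 0.39} [-8.6 -7.6] [-54.9  11.9]
```

View pics/w6.png

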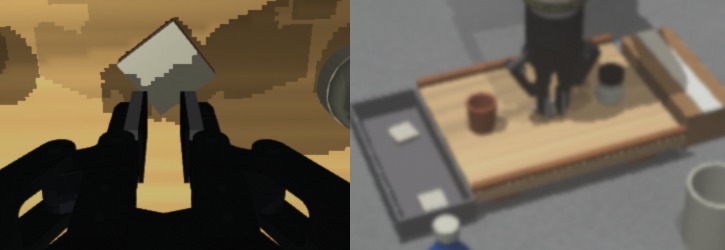

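The fingers passed just over the tile. It is still near (0,−3), with its far corner by the fingertips, and nothing else moved. I'll step forward past it, go lower, and pull it toward the robot-side lane, where the wrist camera can see it.

Call:
{"api": "apply_moves", "payload": {"targets": "0 0 0 0 0 -0.8 1.5; 0 0 0 0 1.2 -0.8 1.5; 0 0 0 0 2.5 -0.8 1.5; 0 0 0 0 2.5 0.3 1.5; 0 0 0 0 2.5 0.6 1.5"}}

```text
time: 12.65
tool_pos: [588.9, 5.7, 45.2]
tcp_rot: [-179.9, -0.0, 89.1]
ft_force: [-12.1, 0.5, 26.7]
finger_gap: 15.2
```

Call:
{"api": "apply_moves", "payload": {"targets": "0 0 0 0 0 0 1.5; 0 0 0 0 0 0 1.5; 0 0 0 0 0 0 1.5; 0 0 0 0 0 0 1.5; 0 0 0 0 0 0 1.5"}}

```text
time: 13.15
tool_pos: [589.8, 5.6, 46.1]
tcp_rot: [-180.0, 0.0, 89.1]
ft_force: [-0.3, 0.6, -0.7]
finger_gap: 15.0
```

```bash
python3 - <<'E'
from h import *
s=sense();im=snapshot('wrist')
print(s['tool_pos'],s['tcp_rot'],toB(s['tool_pos']),s['ft_force'])
for r in place_of('wrist','tile0')[:3]: print(r,toB(wray(s,r['at'],45)).round(1))
E
```

```text
[589.80889926   5.63379943  46.13328277] [-1.79979227e+02  5.33041761e-04  8.90956184e+01] [43.55954712 -2.88235253] [-0.28218372  0.60658107 -0.66619639]
{'at': [164.8, 313.6], 'confidence': 0.77} [-0.8 -3.8]
```

Call:
{"api": "apply_moves", "payload": {"targets": "0 0 0 0 0 -0.1 1.5; 0 0 0 -0.1 -1 -0.1 1.5; 0 0 0 -0.1 -2.1 -0.1 1.5; 0 0 0 -0.1 -3.2 -0.1 1.5; 0 0 0 -0.1 -4.3 -0.1 1.5"}}

```text
time: 13.75
tool_pos: [546.0, 5.3, 47.2]
tcp_rot: [-180.0, 0.0, 89.1]
ft_force: [0.4, 0.2, -0.2]
finger_gap: 15.0
```

Call:
{"api": "apply_moves", "payload": {"targets": "0 0 0 0 -1.1 0 1.5; 0 0 0 0 -2.2 0 1.5; 0 0 0 0 -3.2 0 1.5; 0 0 0 0 -4 0 1.5; 0 0 0 0 -4 0 1.5"}}

```text
time: 14.25
tool_pos: [505.9, 6.0, 47.1]
tcp_rot: [-180.0, -0.0, 89.1]
ft_force: [0.9, 0.4, -0.7]
finger_gap: 15.2
```

```bash
python3 - <<'E'
from h import *
s=sense();im=snapshot('wrist');cv2.imwrite('pics/w7.png',im[:,:,::-1])
print(s['tool_pos'],s['tcp_rot'],toB(s['tool_pos']),s['ft_force'])
for r in place_of('wrist','tile0')[:3]: print(r,toB(wray(s,r['at'],45)).round(1))
E
```

```text
[505.92971902   6.00154348  47.1168061 ] [-1.79961287e+02 -2.43788051e-05  8.90956221e+01] [-40.31506143  -3.83217075] [ 0.9247435   0.39376093 -0.73216666]
{'at': [200.0, 314.8], 'confidence': 0.75} [-68.5  -4.2]
{'at': [282.0, 0.3], 'confidence': 0.29} [ -27.3 -155.7]
```

View pics/w7.png

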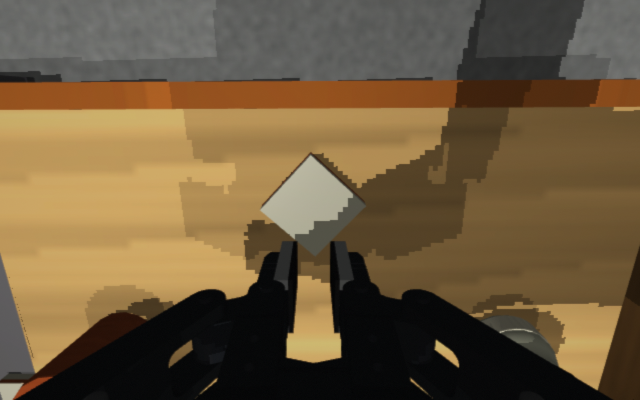

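Tile2 is in the robot-side lane at board (−68,−4), pixel (200,314). I'll lift, turn back, and go behind it.

Call:
{"api": "apply_moves", "payload": {"targets": "0 0 0 0 0.6 0 1.5; 0 0 0 0 0.8 -3 1.5; 0 0 0 0 0 -7 1.5; 0 0 0.14 2.5 -1.5 -9 1.5; 0 0 0.28 4.6 -2.8 -9 1.5"}}

```text
time: 14.85
tool_pos: [483.0, 52.8, 141.8]
tcp_rot: [179.6, -0.1, 72.7]
ft_force: [0.7, 0.6, 0.9]
finger_gap: 15.1
```

Call:
{"api": "apply_moves", "payload": {"targets": "0 0 0.14 0 0 0 1.5; 0 0 0.28 0 0 0 1.5; 0 0 0.42 0 0 0 1.5; 0 0 0.56 0 0 0 1.5; 0 0 0.7 0 0 0 1.5"}}

```text
time: 15.35
tool_pos: [480.6, 52.5, 137.5]
tcp_rot: [180.0, -0.0, 32.6]
ft_force: [0.3, 0.3, 0.2]
finger_gap: 14.8
```

Call:
{"api": "apply_moves", "payload": {"targets": "0 0 0.14 0 0 0 1.5; 0 0 0.28 0 0 0 1.5; 0 0 0.42 0 0 0 1.5; 0 0 0.56 0 0 0 1.5; 0 0 0.591 0 0 0 1.5"}}

```text
time: 15.85
tool_pos: [480.7, 52.4, 137.5]
tcp_rot: [-180.0, -0.0, -1.2]
ft_force: [0.0, -0.4, -0.3]
finger_gap: 15.1
```

```bash
python3 - <<'E'
from h import *
s=sense();im=snapshot('wrist')
print(s['tool_pos'],s['tcp_rot'],toB(s['tool_pos']),s['ft_force'])
for q in ('tile0','pot','jar'):
  for r in place_of('wrist',q)[:3]: print(q,r,toB(wray(s,r['at'],45)).round(1))
E
```

```text
[480.65378993  52.40283495 137.53113872] [-1.79999690e+02 -2.60493567e-02 -1.21514226e+00] [-66.31671209  42.16637927] [ 0.00319648 -0.42154592 -0.31989263]
tile0 {'at': [257.1, 310.5], 'confidence': 0.73} [-68.7  -3.9]
pot {'at': [136.3, 423.7], 'confidence': 0.68} [ 9.9 87. ]
jar {'at': [134.9, 419.4], 'confidence': 0.79} [ 6.9 88. ]
```

Now down to z ≈ 47 with a dwell, then a height check before pushing.

Call:
{"api": "apply_moves", "payload": {"targets": "0 0 0 -0.2 0 3 1.5; 0 0 0 -0.2 0 6 1.5; 0 0 0 -0.2 0 8 1.5; 0 0 0 -0.2 0 8.8 1.5; 0 0 0 -0.2 0 9 1.5"}}

```text
time: 16.55
tool_pos: [477.3, 52.4, 46.5]
tcp_rot: [180.0, 0.1, -0.9]
ft_force: [-0.7, 0.6, -0.4]
finger_gap: 15.1
```

Call:
{"api": "apply_moves", "payload": {"targets": "0 0 0 0 0 0 1.5; 0 0 0 0 0 0 1.5; 0 0 0 0 0 0 1.5; 0 0 0 0 0 0 1.5; 0 0 0 0 0 0 1.5"}}

```text
time: 17.05
tool_pos: [478.2, 52.4, 47.8]
tcp_rot: [-180.0, -0.0, -0.9]
ft_force: [0.2, 1.0, -0.2]
finger_gap: 15.1
```

Call:
{"api": "apply_moves", "payload": {"targets": "0 0 0 0 0.7 0.1 1.5; 0 0 0 0 2 0.1 1.5; 0 0 0 0 3.4 0.1 1.5; 0 0 0 0 4.8 0.1 1.5; 0 0 0 0 6.2 0.1 1.5"}}

```text
time: 17.55
tool_pos: [476.7, -11.2, 46.3]
tcp_rot: [180.0, -0.0, -1.0]
ft_force: [0.9, 0.3, -0.1]
finger_gap: 15.1
```

Call:
{"api": "apply_moves", "payload": {"targets": "0 0 0 0 1.4 0 1.5; 0 0 0 0 2.8 0 1.5; 0 0 0 0 4.2 0 1.5; 0 0 0 0 5.6 0 1.5; 0 0 0 0 7 0 1.5"}}

```text
time: 18.05
tool_pos: [475.6, -80.8, 46.3]
tcp_rot: [-180.0, 0.0, -0.9]
ft_force: [-0.2, 0.2, 0.6]
finger_gap: 14.6
```

```bash
python3 - <<'E'
from h import *
s=sense();im=snapshot('wrist')
print(s['tool_pos'],s['tcp_rot'],toB(s['tool_pos']),s['ft_force'])
for q in ('tile0','pot'):
  for r in place_of('wrist',q)[:3]: print(q,r,toB(wray(s,r['at'],45)).round(1))
E
```

```text
[475.64201899 -80.76157376  46.28004793] [-1.79998221e+02  1.40620152e-03 -9.20666470e-01] [-69.23620913 -91.06032275] [-0.18171817  0.1878107   0.6239739 ]
tile0 {'at': [304.2, 311.0], 'confidence': 0.64} [ -70.4 -116.9]
pot {'at': [271.6, 470.4], 'confidence': 0.71} [  5.2 -99.2]
```

Call:
{"api": "apply_moves", "payload": {"targets": "0 0 0 0 1.2 0 1.5; 0 0 0 0 2.4 0 1.5; 0 0 0 0 3.6 0 1.5; 0 0 0 0 4.8 0 1.5; 0 0 0 0 6 0 1.5"}}

```text
time: 18.7
tool_pos: [474.7, -140.7, 46.3]
tcp_rot: [180.0, -0.0, -0.9]
ft_force: [1.1, 0.5, 0.3]
finger_gap: 15.0
```

Call:
{"api": "apply_moves", "payload": {"targets": "0 0 0 0 1 0 1.5; 0 0 0 0 1.6 0 1.5; 0 0 0 0 1.6 0 1.5; 0 0 0 0 1.6 -1 1.5; 0 0 0 0 0 -4 1.5"}}

```text
time: 19.2
tool_pos: [472.3, -140.1, 84.2]
tcp_rot: [-179.9, 0.3, -1.0]
ft_force: [0.9, 0.2, -0.5]
finger_gap: 15.1
```

Call:
{"api": "apply_moves", "payload": {"targets": "0 0 0 0 -3 -3 1.5; 0 0 0 0 -6 -6 1.5; 0 0 0 0 -8 -9 1.5; 0 0 0 0 -8 -12 1.5; 0 0 0 0 -8 -12 1.5"}}

```text
time: 19.7
tool_pos: [478.6, -59.7, 211.9]
tcp_rot: [179.9, -0.5, -0.8]
ft_force: [0.7, -0.5, 1.0]
finger_gap: 15.0
```

```bash
python3 - <<'E'
from h import *
s=sense();im=snapshot('wrist')
print(s['tool_pos'],toB(s['tool_pos']),s['ft_force'])
for r in place_of('wrist','tile0')[:4]: print(r,toB(wray(s,r['at'],5)).round(1))
b=snapshot('scene')
cv2.imwrite('pics/fin.png',np.hstack([im[120:,140:540,::-1],cv2.resize(b[130:330,180:480],(400,280))[:,:,::-1]]))
for q,z in (('tile0',5),('pot',45),('jar',45)):
  for r in place_of('scene',q)[:4]: print(q,r,toB(ray('scene',r['at'],z)).round(1))
E
```

```text
[478.57925985 -59.68652668 211.87911091] [-66.63036308 -69.94173947] [ 0.66591724 -0.455612    0.9693144 ]
{'at': [272.7, 314.0], 'confidence': 0.93} [ -64.  -193.5]
{'at': [257.6, 323.7], 'confidence': 0.63} [ -53.  -174.4]
{'at': [280.6, 442.6], 'confidence': 0.61} [  86.1 -204.5]
tile0 {'at': [227.5, 257.4], 'confidence': 0.62} [ -54.9 -186.5]
tile0 {'at': [217.5, 262.8], 'confidence': 0.59} [ -92.6 -158.7]
tile0 {'at': [254.9, 264.9], 'confidence': 0.46} [  62.  -200.7]
pot {'at': [221.9, 294.2], 'confidence': 0.7} [  6.6 -95.7]
jar {'at': [206.6, 353.0], 'confidence': 0.79} [ 5.2 86.4]
jar {'at': [224.8, 253.1], 'confidence': 0.19} [ -24.1 -205.3]
```

View pics/fin.png

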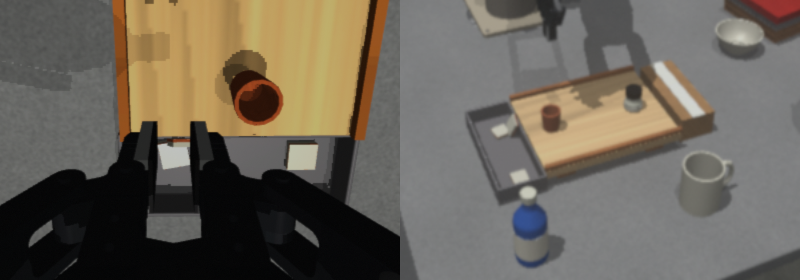

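Tile2 dropped in, but it seems tilted near the near wall, (155,160) in the left half. I'll move the camera over it for a clear look.

Call:
{"api": "apply_moves", "payload": {"targets": "0 0 0 0 4 0 1.5; 0 0 0 0 8 0 1.5; 0 0 0 0 12 0 1.5; 0 0 0 0 16 0 1.5; 0 0 0 0 18 0 1.5"}}

```text
time: 20.5
tool_pos: [471.9, -242.4, 204.9]
tcp_rot: [-180.0, 0.1, -1.1]
ft_force: [-0.4, 0.6, -0.7]
finger_gap: 14.6
```

```bash
python3 - <<'E'
from h import *
s=sense();im=snapshot('wrist')
print(s['tool_pos'],toB(s['tool_pos']))
for r in place_of('wrist','tile0')[:4]: print(r,toB(wray(s,r['at'],5)).round(1),toB(wray(s,r['at'],30)).round(1))
b=snapshot('scene')
cv2.imwrite('pics/fin2.png',np.hstack([cv2.resize(im[0:250,200:450,::-1],(400,400)),cv2.resize(b[190:270,220:300],(400,400),interpolation=cv2.INTER_CUBIC)[:,:,::-1]]))
E
```

```text
[ 471.90746783 -242.40048191  204.92116911] [ -70.43138594 -252.73794969]
{'at': [107.0, 321.2], 'confidence': 0.85} [ -62.9 -190.9] [ -63.4 -190.2]
{'at': [113.5, 474.0], 'confidence': 0.83} [  87.2 -197.6] [  75.8 -196.4]
{'at': [75.3, 333.2], 'confidence': 0.58} [ -51.5 -161.8] [ -52.9 -163.2]
```

View pics/fin2.png

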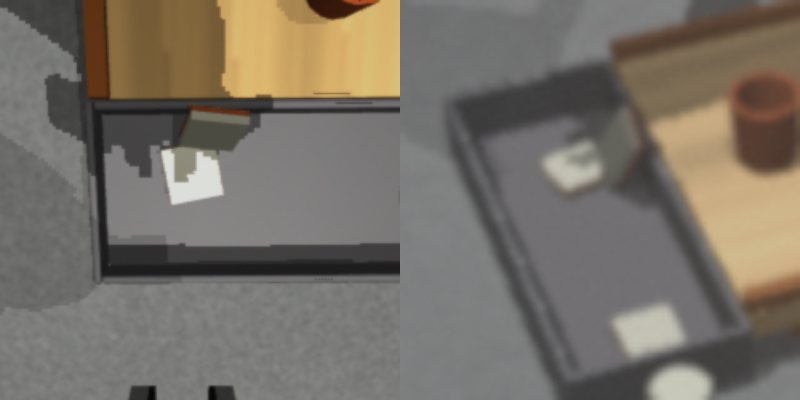

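The view shows all three tiles in the tray. Tile2 leans on the near wall with its lower edge beside tile0, so its centre is at most ~29 mm high and inside the wall. The arm is clear, so I'll hand in.

```bash
python3 - <<'E'
from h import *
snapshot('scene')
for q,z in (('pot',45),('jar',45),('bowl',0),('brush',0)): print(q,[(r['confidence'],ray('scene',r['at'],z)[:2].round(0)) for r in place_of('scene',q)[:1]])
print(sense()['time'],hand_in())
E
```

```text
pot [(0.62, array([546., -84.]))]
jar [(0.55, array([544., 109.]))]
bowl [(0.65, array([392., 471.]))]
brush [(0.75, array([ 420., -503.]))]
the job is handed in; nothing more can be done
20.9 None
```

I pushed all three tiles over the board's edge into the tray, never picking one up, and handed the job in at about 21 s. The hand-in gives no verdict.

- **How:** I swept tile1 along the far lane and tile0 along the near lane with slightly opened fingers. I then drew tile2 sideways out from between the pot and the jar and swept it along the near lane.
- **Mishaps:** My first push on tile2 ran about 8 mm above the board and skimmed over the tile without moving it. Stepping down afterwards, the fingertips touched the board with about 27 N for a moment, within the limits.
- **Tiles at the end:** Tile0 and tile1 lie flat in the tray. Tile2 leans on the wall next to the board, beside tile0. I judge its centre to be about 8 mm or more inside the allowed area and at most about 29 mm high; neither was measured exactly.
- **Other things:** The arm touched nothing at the end.
    - **Pot and jar:** Close wrist-camera readings of both during the work stayed within 2–4 mm of the first ones. The last scene reading put the jar about 13 mm from its first one, but one a little earlier was nearer and the pictures show no shift, so I take it as network noise.
    - **Bowl and brush:** The arm never went near the bowl; it began near the brush but about 230 mm above the table. The bowl read within 5 mm of its start. The brush read about 16 mm off, which I also take as noise.

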